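# Slide the specimen carrier under the spring clip

### The job

Load the slide carrier into the clip fixture without gripping or lifting anything: press the long clip pad down with one fingertip and keep it down while the other fingertip pushes the flat carrier along its track, beneath the clip's jaw, until it is home against the end stop. Hold the clip open until the carrier is home, then let the clip close on the carrier and move away. Leave the lens ring, the post and the bearing beside the fixture where they are.

Things in the scene. Friction and masses are not known exactly. Their poses are not given: they have to be found in the camera images.
- fixture: Fixed clip fixture on a dark base plate 126 x 190 x 12 mm (x -60 to 66, y -115 to 75). Origin on its underside, at table height; x points roughly away from the robot, y is the direction in which the carrier is pushed, z up. All mm below are in this frame. It carries the track (far side), the spring clip's hinge (barrel radius 5, along y at x = -4, z = 30) and the clip pad (robot's side).
- track (a point): Point on the bed, on the track's centre line (x = 30, y = -20, z = 20 mm in the fixture's frame). The flat grey bed (top z = 20) runs along y; two aluminium guide rails (top z = 25) leave a track 48 wide, x = 6 to 54, from its open end at y = -109 to the end stop, an aluminium block with its face at y = 55 and top at z = 31.
- jaw (a point): Lowest line of the clip's jaw, middle (closed: x = 26, y = 29, z = 24 mm in the fixture's frame). The jaw, 30 wide (y = 14 to 44), arches from the hinge over the rail and ends in a rolled lip above the track. Its top is at z = 38 closed, about 50 when held open. Closed, the lip is 4 above the bed, so the 8 thick carrier cannot enter.
- clip (a joint): Spring clip angle, rad: 0 closed, 0.33 fully pressed on its hard stop. Pressing the pad down increases it and lifts the jaw; a spring returns it (about 3 N on the middle of the pad to start, 6 N at the stop). The carrier fits beneath the jaw above 0.14, with good room above 0.20; clamped on the carrier the clip rests near 0.13.
- pad (a point): Centre of the clip pad's top: a smooth steel plate 42 wide, 160 long (x = -56 to -14, y = -112 to 48 mm). Released, it slopes up towards the robot, this point at z = 35. Fully pressed it is level, top z = 22.5, only 2.5 above the bed, so with the tool straight down the other fingertip is then at the right height to push the carrier. A fingertip may slide along it while pressing.
- carrier: Loose flat slide carrier: aluminium plate 44 (x) x 60 (y) x 8 (z) mm, a frosted pale slide let into its top, 60 g, lying on the bed between the rails. Origin at the centre of its underside, y axis along the track towards the stop. It starts with its front edge short of the jaw, 47 to 67 mm from home; the track behind it is free (at least 35 mm).
- home (a point): Where the carrier's origin is when it is home: x = +30, y = +25, z = 20 mm in the fixture's frame (front edge on the end stop). Moves with the fixture.
- lens_ring: Black lens ring 31 mm across, 9 mm high, on the table beyond the open end of the track; leave alone. Origin at the centre of its underside.
- post: Steel post 13 mm in diameter, 38 mm tall, standing on the table past the stop end; leave alone. Origin at the centre of its underside.
- bearing: Ball bearing 22 mm across, 7 mm high, on the table past the stop end; leave alone. Origin at the centre of its underside.

How it is judged (in metres and radians):
On the way, in this order (a step that is already met when the one before it is completed fails the run):
1. a fingertip holds the clip open while the carrier is still short of the jaw (value of joint clip above 0.15 rad and contact force between the fingers and fixture above 0.5 N and y of carrier in the frame of fixture below -0.015 m), for 0.1 s.
2. the carrier is home while a fingertip still holds the clip open (value of joint clip above 0.15 rad and contact force between the fingers and fixture above 0.5 N and y of carrier in the frame of fixture above 0.021 m), for 0.1 s.
At the end, for the whole second after the job is handed in: The carrier lies flat on the bed at rest, its front edge within 4 mm of the end stop, square in its track (within 0.1 rad), and the released clip presses on it (clip at 0.08 to 0.19 rad) (y of carrier in the frame of fixture above 0.021 m and distance between carrier and home below 0.0055 m and angle between the y axis of carrier and the y axis of fixture, either way round below 0.1 rad and angle between carrier's own z axis and vertical below 0.05 rad and value of joint clip between 0.08 and 0.19 rad and contact force between carrier and fixture above 1.5 N and linear speed of carrier below 0.01 m/s); the robot touches nothing.
It fails at once if the carrier is lifted off the bed (over 6 mm) or tipped (over 0.2 rad) (z of carrier in the frame of fixture above 0.026 m or angle between carrier's own z axis and vertical above 0.2 rad).
It fails at once if the lens ring, post or bearing is moved more than 15 mm (distance of any of lens_ring, post, bearing from where it was at the start of the episode above 0.015 m).
It also fails if it takes over 43 s, if anything falls off the work surface, if the arm or the gripper's body presses on something with over 40 N, if the wrist force passes 120 N, or if a joint passes its speed limit or range.

### The arm

A 6-joint arm with a two-finger parallel gripper is mounted at the origin on a cart in front of the work surface, level with it; the furniture and walls round the work are solid. World frame = base frame: x ahead of the robot, y to its left, z up, the work surface at z = 0. Lengths are in m, angles in degrees, forces in N, time in s.
With the tool pointing down it reaches from about 0.25 to 0.8 m from the base axis. Payload 8.5 kg.
Tool frame: the origin (TCP) lies at the very end of the fingers, on their centre line; the grasp point (between the pads) lies 19 mm behind it (robot.pinch_z is the distance from the TCP to the grasp point, in m); z points along the fingers, x is the direction in which the jaws open and shut, and the axes are right-handed (so a half turn about z gives the same grasp; the last joint's range is limited). The gripper opens to 85 mm and grips with 20 to 120 N. Pads are 22 mm wide; open, the fingers measure 114 mm over their backs; the gripper's body (76 mm by 85 mm) begins 54 mm behind the grasp point. The pads swing forward as they close: fully open they stand 13 mm farther back than shut.
Start: joints at [-71.448, 13.648, -0.773, 75.585, 0, 90], TCP at [0.167, -0.498, 0.211] pointing down, gripper open.
Joint ranges: [-152.45, 152.45], [-59.26, 108.67], [-65.41, 83.53], [-104.44, 129.93], [-82.83, 76.93], [-180, 180]. Speed limits (degrees/s): [127.2, 127.2, 159.86, 180, 180, 180].

### API

Orientations are given as [roll, pitch, yaw] about the fixed x, y, z axes, in that order (R = Rz(yaw) Ry(pitch) Rx(roll)).
In Python, from station import readout, vision, robot, models gives the robot as it stands.
- The arm moves only by the tool send_rows, never from a script. Its argument "plan" is a list of rows, each an object of numbers: "wx", "wy", "wz": the turn, a rotation vector about the tool's x, y, z normalised to -1 to 1, where 1 is 2 rad; "x", "y", "z": the shift along the tool's x, y, z normalised to -1 to 1, where 1 is 100 mm; "claw": the closure, from -1 (fully open) to 1 (shut). A call has 1 to 12 rows; each row shifts and turns the commanded pose from where the row before left it, along the tool's axes as they then stand; what a row does not reach is not made up. A row lasts 1/10 s, in which the tool goes at most 50 mm and 8.59 degrees, less where a joint would pass 70% of its speed; a pose out of reach is approached as far as the arm can. A call with a number of a shift or a turn outside -1 to 1 is refused whole. A call with a gripper value outside its range is refused whole. The fingers move at their own pace and stop on an object; "force" is the grip in N (left out, the last holds). Time passes only in rows, so rows that do not move let the fingers close. It gives the time, the measured TCP pose, the force and the opening at its end, in the units of the state.
- readout.state(): the state, without advancing time (a new reading comes with each control period).
- vision.capture(name): name is "side" or "top"; returns a dict with "img" (384x512x3 uint8, red, green, blue), "K" (3x3 intrinsics, pixels), "dist" ([k1, k2, p1, p2, k3] as OpenCV has them; the pictures are not rectified), "world_to_cam" (4x4, takes a point from world to camera coordinates). Camera axes: x right, y down, z forward; pixel columns grow to the right and rows downward; lengths in m; the calibration is good to about 2 mm. A picture is of the moment at which its call begins. There is no depth.
- robot.job_done(): hands the job in, once; it reports no verdict.
Trained networks look in a picture, given as the dict that the camera call returned (one of the last four; its "shot" number tells which), for a name from the list of things; names that differ only in an ending like _2 or _b are one class to them, and where a whole thing is asked for, a point or a joint stands for the part that bears it (a point fixed in the world has none). Each returns a list of dicts, best first, with "p" (0 to 1); they miss things now and then, are a little off and sometimes report something else, mostly with a low value. They report only what shows in the picture. A call takes as long as a camera call.
- models.boxes_of(picture, name): "location" ([row, column] as shares, 0 to 1, of the picture: columns of its width, rows of its height, amid what is visible of it).
- models.regions_of(picture, name): "mask" (384x512 bool, what is visible of it) and "location" ([row, column] as shares, 0 to 1, of the picture: columns of its width, rows of its height, amid what is visible of it).
- models.pinpoint(picture, name): "location" ([row, column] as shares, 0 to 1, of the picture: columns of its width, rows of its height: a listed point, or the origin of a listed thing).
The state is a dict: "time_s": time; "qpos": joint angles; "qvel": joint speeds; "joint_efforts": joint torques, N m; "ee_pos": TCP position; "orientation": TCP orientation; "contact_force": force on the tool from outside, world axes, zero at the start; "wrist_torque": the same for the moment, N m; "opening": finger opening in m.
Only numpy, scipy, OpenCV 4.12 (cv2) and the standard library are available. Lean on these libraries where they do the work, as an engineer would, in place of code of your own. Each camera call takes 0.05 s, during which the arm holds its last target. There are 200 camera calls.

## Working session

There is one attempt and no reset: what is moved stays moved. The work goes in short steps, Python scripts to look and compute and a tool call to move; the robot and the scene stay as the last step left them, time stands still between calls to the robot, and variables do not carry over. Pictures are saved under pics/ and viewed, about 8 in all and at most 12, crops included, and the job is handed in when it is done.

Besides the shell and the picture viewer there is one more tool, called as name(argument=value, ...) on one line, values as JSON. send_rows: Moves the arm, as the interface text tells. Scaled input: -1 to 1 covers 100 mm each way for a shift and 2 rad each way for a turn. Its arguments: {"type":"object","properties":{"plan":{"type":"array"},"force":{"type":"number"}},"required":["plan"]}

```bash
mkdir -p pics
cat > h.py <<'E'
import numpy as np, cv2
from station import readout, vision, robot, models
def und(p,loc):
    px=np.array([[loc[1]*512,loc[0]*384]],float)
    n=cv2.undistortPoints(px[None],p["K"],np.array(p["dist"],float))[0,0]
    T=np.array(p["world_to_cam"]);R=T[:3,:3];t=T[:3,3]
    return -R.T@t, R.T@np.array([n[0],n[1],1.])
def atz(p,loc,z):
    c,d=und(p,loc); return c+d*(z-c[2])/d[2]
def tri(obs):
    A=np.zeros((3,3));b=np.zeros(3)
    for p,l in obs:
        c,d=und(p,l);d/=np.linalg.norm(d);P=np.eye(3)-np.outer(d,d);A+=P;b+=P@c
    return np.linalg.solve(A,b)
def proj(p,X):
    T=np.array(p["world_to_cam"]);r,_=cv2.Rodrigues(T[:3,:3])
    return cv2.projectPoints(np.array(X,float).reshape(-1,1,3),r,T[:3,3],np.array(p["K"],float),np.array(p["dist"],float))[0][:,0]
E
python3 - <<'E'
from h import *
s=vision.capture("side");t=vision.capture("top")
cv2.imwrite("pics/a.png",cv2.cvtColor(np.vstack([s["img"],t["img"]]),cv2.COLOR_RGB2BGR)[:, :] if 0 else cv2.resize(cv2.cvtColor(np.hstack([s["img"],t["img"]]),cv2.COLOR_RGB2BGR),(800,300)))
cv2.imwrite("pics/t.png",cv2.resize(cv2.cvtColor(t["img"],cv2.COLOR_RGB2BGR),(768,576)))
for n,z in dict(fixture=0,track=.02,jaw=.024,pad=.035,carrier=.02,home=.02,lens_ring=0,post=0,bearing=0).items():
    o=[]
    for p in (s,t):
        r=models.pinpoint(p,n)
        if r: o.append((p,r[0]["location"])); print(n,round(r[0]["p"],2),np.round(r[0]["location"],3),atz(p,r[0]["location"],z).round(4))
    if len(o)==2: print("   tri",tri(o).round(4))
print(readout.state())
for p in(s,t): print(np.linalg.inv(p["world_to_cam"]).round(3).tolist())
E
```

```text
fixture 0.83 [0.617 0.503] [ 0.4744 -0.1663  0.    ]
fixture 0.76 [0.552 0.543] [ 0.4779 -0.1663  0.    ]
   tri [ 4.762e-01 -1.661e-01 -2.000e-04]
track 0.58 [0.612 0.54 ] [ 0.5108 -0.1883  0.02  ]
track 0.71 [0.515 0.554] [ 0.5069 -0.177   0.02  ]
   tri [ 0.5104 -0.1783  0.0111]
jaw 0.72 [0.559 0.517] [ 0.4978 -0.1212  0.024 ]
jaw 0.55 [0.535 0.506] [ 0.4913 -0.1234  0.024 ]
   tri [ 0.4942 -0.1237  0.0261]
pad 0.86 [0.613 0.48 ] [ 0.4457 -0.1968  0.035 ]
pad 0.84 [0.596 0.58 ] [ 0.4385 -0.2017  0.035 ]
   tri [ 0.4418 -0.2015  0.0393]
carrier 0.66 [0.604 0.548] [ 0.5211 -0.1809  0.02  ]
carrier 0.58 [0.511 0.564] [ 0.5105 -0.1878  0.02  ]
   tri [ 0.5146 -0.1878  0.0262]
home 0.79 [0.563 0.517] [ 0.4984 -0.122   0.02  ]
home 0.86 [0.522 0.509] [ 0.5022 -0.127   0.02  ]
   tri [ 0.4997 -0.1265  0.0236]
lens_ring 0.66 [0.708 0.591] [ 0.5445 -0.2822  0.    ]
post 0.52 [0.561 0.441] [ 0.4141 -0.0794  0.    ]
post 0.54 [0.631 0.462] [ 0.413  -0.0728  0.    ]
   tri [ 0.4137 -0.0728 -0.0051]
bearing 0.39 [0.543 0.481] [ 0.4649 -0.0612  0.    ]
bearing 0.55 [0.559 0.445] [ 0.4743 -0.054
[... 251 characters left out ...]
,  0.04662646,
        0.0366208 ]), 'joint_efforts': array([ 6.77818643e-04, -5.38586068e+01,  3.46696758e+01,  2.80552929e-03,
       -1.71509510e-04, -1.15637727e-05]), 'ee_pos': array([ 0.16701602, -0.49769228,  0.21109836]), 'orientation': array([ 1.79999537e+02,  3.05312091e-03, -7.14462660e+01]), 'contact_force': array([-0.43505043, -0.61014869,  0.23520682]), 'wrist_torque': array([-0.0083109 , -0.00947987, -0.00149498]), 'opening': 0.08531926058342751}
[[0.986, -0.093, 0.139, 0.372], [-0.167, -0.563, 0.81, -0.784], [0.003, -0.822, -0.57, 0.552], [0.0, 0.0, 0.0, 1.0]]
[[-0.022, -0.995, 0.099, 0.421], [-0.999, 0.018, -0.038, -0.076], [0.036, -0.1, -0.994, 0.966], [0.0, 0.0, 0.0, 1.0]]
```

```bash
cat >> h.py <<'E'
from scipy.optimize import least_squares
FP=dict(fixture=(0,0,0),track=(30,-20,20),jaw=(26,29,24),pad=(-35,-32,35),home=(30,25,20))
def F2W(f,X):
    c,s=np.cos(f[2]),np.sin(f[2]);X=np.array(X,float)/1000
    return X@np.array([[c,s,0],[-s,c,0],[0,0,1]])+[f[0],f[1],0]
def W2F(f,X):
    c,s=np.cos(f[2]),np.sin(f[2]);return (np.array(X)-[f[0],f[1],0])@np.array([[c,-s,0],[s,c,0],[0,0,1]])*1000
def fit(pics):
    ob=[]
    for p in pics:
        for n,X in FP.items():
            r=models.pinpoint(p,n)
            if r and r[0]["p"]>.4: ob.append((p,X,np.array(r[0]["location"])[::-1]*[512,384]))
    fun=lambda f:np.concatenate([proj(p,F2W(f,[X]))[0]-u for p,X,u in ob])
    r=least_squares(fun,[.476,-.166,.15],loss="soft_l1",x_scale=[.01,.01,.1])
    print("fit",r.x.round(4),"res",fun(r.x).round(1)); return r.x
def overlay(p,f,cy=None,z=2):
    im=cv2.cvtColor(p["img"],cv2.COLOR_RGB2BGR);im=cv2.resize(im,None,fx=4,fy=4,interpolation=cv2.INTER_CUBIC)
    def poly(X,col):
        cv2.polylines(im,[(proj(p,F2W(f,X))*4+1.5).round().astype(int)],True,col,1)
    poly([(-60,-115,12),(66,-115,12),(66,75,12),(-60,75,12)],(0,255,0))
    poly([(6,-109,25),(54,-109,25),(54,55,25),(6,55,25)],(0,255,255))
    poly([(-56,-112,42),(-14,-112,28),(-14,48,28),(-56,48,42)],(255,0,255))
    if cy is not None: poly([(8,cy-30,28),(52,cy-30,28),(52,cy+30,28),(8,cy+30,28)],(0,0,255))
    return im
def crop(im,p,f,w=800,h=600):
    c=(proj(p,F2W(f,[(0,-20,20)]))[0]*4).astype(int)
    x=max(0,c[0]-w//2);y=max(0,c[1]-h//2);print("crop origin",x/4,y/4);return im[y:y+h,x:x+w]
E
python3 - <<'E'
from h import *
s=vision.capture("side");t=vision.capture("top")
f=fit([s,t]);np.save("f.npy",f)
for k,p in(("s",s),("t",t)):
    for n in("carrier",):
        r=models.regions_of(p,n)
        if r: print(k,n,r[0]["p"],W2F(f,atz(p,r[0]["location"],.028)).round(1))
    r=models.pinpoint(p,"carrier"); cy=W2F(f,atz(p,r[0]["location"],.02));print(cy.round(1))
    cv2.imwrite(f"pics/o{k}.png",crop(overlay(p,f,cy[1]),p,f,640,560))
a,b=cv2.imread("pics/os.png"),cv2.imread("pics/ot.png")
E
```

```text
fit [ 0.4792 -0.1653  0.0558] res [ -1.2  -0.3  -1.9  -1.   -0.3   0.3   4.3  -0.7   0.7  -0.1   3.3   0.
 -27.2   2.8   0.2  -1.9   0.3  -3.1]
s carrier 0.61 [ 39.9 -22.9  28. ]
[ 46.7 -18.4  20. ]
crop origin 181.5 165.25
t carrier 0.6 [ 26.7 -21.   28. ]
[ 29.2 -26.7  20. ]
crop origin 207.5 140.0
```

View pics/ot.png

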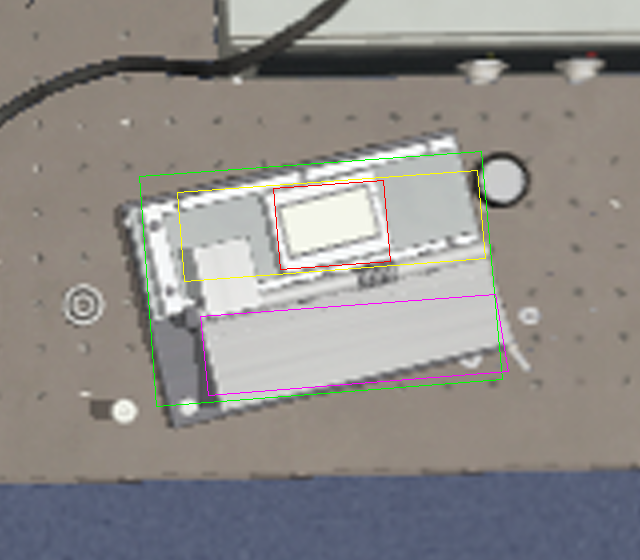

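View pics/os.png

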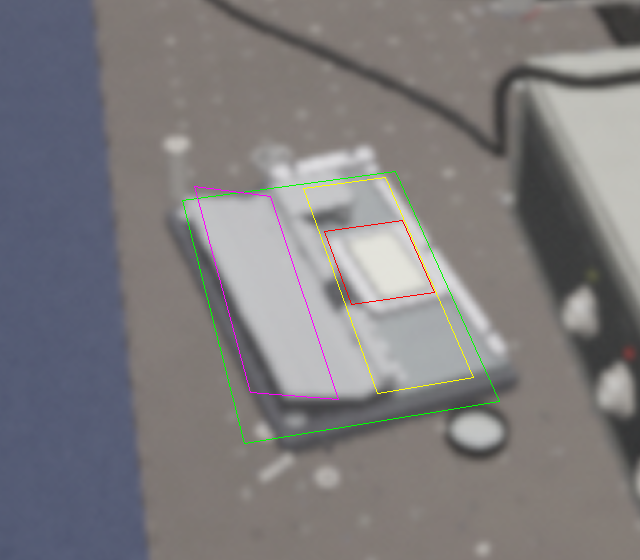

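Run:
```python
from h import *
s=vision.capture("side");t=vision.capture("top")
pp=dict(s=(s,(181.5,165.25)),t=(t,(207.5,140)))
C=[("t",(66,75,12),(118,208)),("t",(66,-115,12),(455,132)),("t",(-60,75,12),(176,425)),("t",(-56,-112,41),(510,346)),("t",(-56,48,41),(217,410)),
("s",(66,-115,12),(515,378)),("s",(-60,75,12),(170,212)),("s",(-56,-112,41),(290,402)),("s",(-14,-112,29),(385,395)),("s",(-56,48,41),(187,193))]
fun=lambda f:np.concatenate([proj(pp[k][0],F2W(f,[X]))[0]-(np.array(u)-1.5)/4-pp[k][1] for k,X,u in C])
r=least_squares(fun,[.476,-.166,.2],loss="soft_l1",x_scale=[.01,.01,.1]);f=r.x
print(f.round(4),fun(f).round(1))
np.save("f.npy",f)
for k,p in(("s",s),("t",t)):
    r=models.regions_of(p,"carrier")
    print(k,r[0]["p"],W2F(f,atz(p,r[0]["location"],.028)).round(1))
    r=models.pinpoint(p,"carrier"); cy=W2F(f,atz(p,r[0]["location"],.02));print(cy.round(1))
    for n in("lens_ring","post","bearing"):
        q=models.pinpoint(p,n)
        if q: print(n,W2F(f,atz(p,q[0]["location"],0)).round(1))
a=[crop(overlay(p,f,-27),p,f,480,480) for p in(s,t)]
cv2.imwrite("pics/b.png",np.hstack(a)[:,:][:, :] if 0 else cv2.resize(np.hstack(a),(800,400)))
```

```text
[ 0.4779 -0.1633  0.2016] [ 0.6 -1.9  0.1 -1.4 -1.2  0.3  1.  -1.3  1.1 -0.5  1.  -0.1 -1.5 -0.2
 -1.2 -1.5 -4.1 -1.  -1.1  0.9]
s 0.63 [ 33.1 -32.2  28. ]
[ 44. -24.  20.]
lens_ring [  39.3 -129.6    0. ]
post [49.7 -3.3  0. ]
bearing [ 15.2 107.9   0. ]
t 0.96 [ 26.4 -31.6  28. ]
[ 24.8 -31.3  20. ]
lens_ring [  33.6 -136.6    0. ]
post [-42.9 100.2   0. ]
bearing [ 11.5 109.2   0. ]
crop origin 202.25 174.5
crop origin 226.5 149.25
```

View pics/b.png

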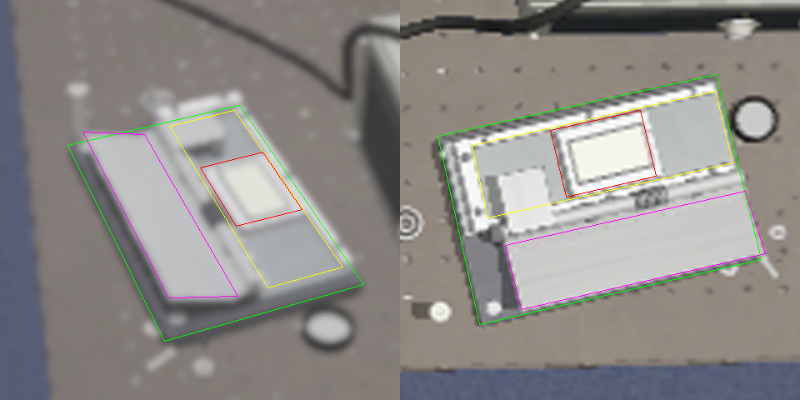

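```bash
cat >> h.py <<'E'
f=np.load("f.npy") if __import__("os").path.exists("f.npy") else None
def where():
    st=readout.state();w=W2F(f,st["ee_pos"])
    c,s=np.cos(f[2]),np.sin(f[2]);F=st["contact_force"]
    print("t",round(st["time_s"],2),"TCP in fixture mm",w.round(1),"yawerr",round(st["orientation"][2]-np.degrees(f[2]),2),"rp",st["orientation"][:2].round(2),"F fix",(F[0]*c+F[1]*s).round(2),(-F[0]*s+F[1]*c).round(2),F[2].round(2),"open",round(st["opening"],4));return st
def togo(X):
    st=readout.state();d=F2W(f,[X])[0]-st["ee_pos"]
    R=cv2.Rodrigues(np.array([0,0,np.radians(st["orientation"][2])]))[0]@np.diag([1,-1,-1.])
    print("shift in tool /100mm",(R.T@d*10).round(3))
E
python3 -c "
from h import *
where();togo((-2.5,-86,75)); print(np.degrees(f[2]))"
```

```text
t 2.4 TCP in fixture mm [-371.6 -265.3  211.1] yawerr -83.0 rp [-1.8e+02  1.0e-02] F fix 0.27 0.0 -0.3 open 0.0856
shift in tool /100mm [-1.33  -3.882  1.361]
11.55176720901391
```

send_rows(plan=[{"x":-0.11,"y":-0.32,"z":0.06,"claw":-0.18},{"x":-0.11,"y":-0.32,"z":0.06,"claw":-0.18},{"x":-0.11,"y":-0.32,"z":0.06,"claw":-0.18},{"x":-0.11,"y":-0.32,"z":0.06,"claw":-0.18},{"x":-0.11,"y":-0.32,"z":0.06,"claw":-0.18},{"x":-0.11,"y":-0.32,"z":0.06,"claw":-0.18},{"x":-0.11,"y":-0.32,"z":0.06,"claw":-0.18},{"x":-0.11,"y":-0.32,"z":0.06,"claw":-0.18},{"x":-0.11,"y":-0.32,"z":0.06,"claw":-0.18},{"x":-0.11,"y":-0.32,"z":0.06,"claw":-0.18},{"x":-0.11,"y":-0.32,"z":0.06,"claw":-0.18},{"x":-0.11,"y":-0.32,"z":0.06,"claw":-0.18}], force=40)

```text
invalid input at $.plan[0]: expected keys wx, wy, wz, x, y, z, claw
```

send_rows(plan=[{"wz":-0.0724},{"wz":-0.0724},{"wz":-0.0724},{"wz":-0.0724},{"wz":-0.0724},{"wz":-0.0724},{"wz":-0.0724},{"wz":-0.0724},{"wz":-0.0724},{"wz":-0.0724},{},{}])

```text
invalid input at $.plan[0]: expected keys wx, wy, wz, x, y, z, claw
```

```bash
python3 -c "
from h import *
where();togo((-2.5,-86,60))"
```

```text
t 2.4 TCP in fixture mm [-371.6 -265.3  211.1] yawerr -83.0 rp [-1.8e+02  1.0e-02] F fix 0.27 0.0 -0.3 open 0.0856
shift in tool /100mm [-1.33  -3.882  1.511]
```

All keys are needed in each row.

send_rows(plan=[{"wx":0,"wy":0,"wz":0,"x":-0.11,"y":-0.32,"z":0.06,"claw":-0.18},{"wx":0,"wy":0,"wz":0,"x":-0.11,"y":-0.32,"z":0.06,"claw":-0.18},{"wx":0,"wy":0,"wz":0,"x":-0.11,"y":-0.32,"z":0.06,"claw":-0.18},{"wx":0,"wy":0,"wz":0,"x":-0.11,"y":-0.32,"z":0.06,"claw":-0.18},{"wx":0,"wy":0,"wz":0,"x":-0.11,"y":-0.32,"z":0.06,"claw":-0.18},{"wx":0,"wy":0,"wz":0,"x":-0.11,"y":-0.32,"z":0.06,"claw":-0.18},{"wx":0,"wy":0,"wz":0,"x":-0.11,"y":-0.32,"z":0.06,"claw":-0.18},{"wx":0,"wy":0,"wz":0,"x":-0.11,"y":-0.32,"z":0.06,"claw":-0.18},{"wx":0,"wy":0,"wz":0,"x":-0.11,"y":-0.32,"z":0.06,"claw":-0.18},{"wx":0,"wy":0,"wz":0,"x":-0.11,"y":-0.32,"z":0.06,"claw":-0.18},{"wx":0,"wy":0,"wz":0,"x":-0.11,"y":-0.32,"z":0.06,"claw":-0.18},{"wx":0,"wy":0,"wz":0,"x":-0.11,"y":-0.32,"z":0.06,"claw":-0.18}], force=40)

```text
time_s: 3.6
ee_pos: [0.4902, -0.2494, 0.1389]
orientation: [-180.0, -0.0, -71.4]
contact_force: [-0.4, -0.5, -0.0]
opening: 0.0505
```

send_rows(plan=[{"wx":0,"wy":0,"wz":-0.0724,"x":0,"y":0,"z":0,"claw":-0.18},{"wx":0,"wy":0,"wz":-0.0724,"x":0,"y":0,"z":0,"claw":-0.18},{"wx":0,"wy":0,"wz":-0.0724,"x":0,"y":0,"z":0,"claw":-0.18},{"wx":0,"wy":0,"wz":-0.0724,"x":0,"y":0,"z":0,"claw":-0.18},{"wx":0,"wy":0,"wz":-0.0724,"x":0,"y":0,"z":0,"claw":-0.18},{"wx":0,"wy":0,"wz":-0.0724,"x":0,"y":0,"z":0,"claw":-0.18},{"wx":0,"wy":0,"wz":-0.0724,"x":0,"y":0,"z":0,"claw":-0.18},{"wx":0,"wy":0,"wz":-0.0724,"x":0,"y":0,"z":0,"claw":-0.18},{"wx":0,"wy":0,"wz":-0.0724,"x":0,"y":0,"z":0,"claw":-0.18},{"wx":0,"wy":0,"wz":-0.0724,"x":0,"y":0,"z":0,"claw":-0.18},{"wx":0,"wy":0,"wz":0,"x":0,"y":0,"z":0,"claw":-0.18}])

```text
time_s: 4.7
ee_pos: [0.4891, -0.2503, 0.1391]
orientation: [-180.0, 0.0, 11.6]
contact_force: [-0.2, 1.0, 0.1]
opening: 0.0503
```

```bash
python3 -c "
from h import *
where();togo((-2.5,-86,65))"
```

```text
t 4.7 TCP in fixture mm [ -6.5 -87.5 139.1] yawerr 0.09 rp [-179.99    0.  ] F fix 0.01 0.98 0.11 open 0.0503
shift in tool /100mm [ 0.04  -0.015  0.741]
```

send_rows(plan=[{"wx":0,"wy":0,"wz":0,"x":0.02,"y":0,"z":0.25,"claw":-0.18},{"wx":0,"wy":0,"wz":0,"x":0.02,"y":0,"z":0.25,"claw":-0.18},{"wx":0,"wy":0,"wz":0,"x":0,"y":0,"z":0.24,"claw":-0.18},{"wx":0,"wy":0,"wz":0,"x":0,"y":0,"z":0,"claw":-0.18}])

```text
time_s: 5.1
ee_pos: [0.491, -0.2485, 0.0624]
orientation: [-179.8, 0.2, 11.3]
contact_force: [-0.6, 0.5, 0.8]
opening: 0.0503
```

Run:
```python
from h import *
where()
s=vision.capture("side");t=vision.capture("top")
a=[crop(overlay(p,f,-30),p,f,480,480) for p in(s,t)]
cv2.imwrite("pics/c.png",cv2.resize(np.hstack(a),(800,400)))
```

```text
t 5.1 TCP in fixture mm [ -4.2 -86.1  62.4] yawerr -0.26 rp [-179.81    0.23] F fix -0.52 0.57 0.8 open 0.0503
crop origin 202.25 174.5
crop origin 226.5 149.25
```

View pics/c.png

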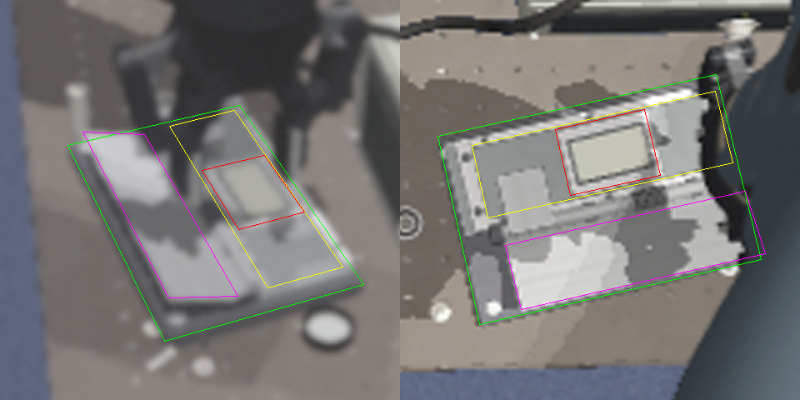

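Run:
```python
from h import *
s=vision.capture("side");t=vision.capture("top")
X=F2W(f,[(28,-86,65),(-36,-86,65),(-4,-46,140)])
for p,o in((s,(202.25,174.5)),(t,(226.5,149.25))): print(((proj(p,X)-o)*4/1.2).round())
```

```text
[[288. 200.]
 [184. 227.]
 [212.  68.]]
[[301. 129.]
 [324. 229.]
 [270. 183.]]
```

Run:
```python
from h import *
s=vision.capture("side");t=vision.capture("top")
X=F2W(f,[(28,-86,65),(-36,-86,65),(28,-60,28),(28,-97,65),(28,-75,65)])
out=[]
for p in(s,t):
    im=cv2.resize(cv2.cvtColor(p["img"],cv2.COLOR_RGB2BGR),None,fx=5,fy=5,interpolation=cv2.INTER_CUBIC)
    im=cv2.convertScaleAbs(im,alpha=1.8,beta=20)
    q=(proj(p,X)*5+2).astype(int)
    for u in q: cv2.circle(im,tuple(int(v) for v in u),3,(0,0,255),1)
    c=q[:2].mean(0).astype(int);out.append(im[max(0,c[1]-300):c[1]+300,c[0]-200:c[0]+200]);print(c/5)
cv2.imwrite("pics/d.png",np.hstack(out))
```

```text
[273.2 238.8]
[320.6 203.2]
```

View pics/d.png

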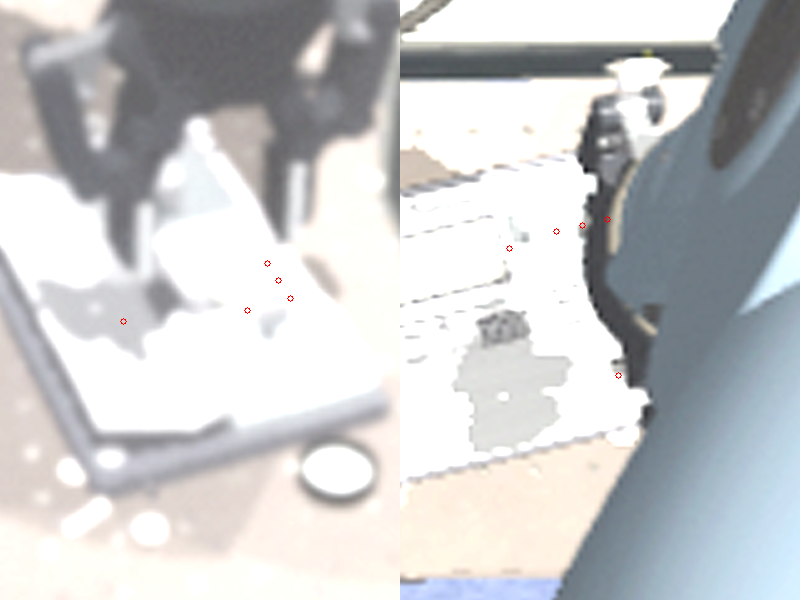

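Run:
```python
from h import *
where()
s=vision.capture("side");t=vision.capture("top")
for px in((291.2,226.8),(258.2,233.8)):
    for z in(.062,.07,.08,.09): print(px,W2F(f,atz(s,(px[1]/384,px[0]/512),z)).round(1))
# top: dark finger left edges crop(585,190),(620,370)
for c in((585,225),(625,365)):
    px=(320.6+(c[0]-600)/5,203.2+(c[1]-300)/5)
    for z in(.065,.08,.1): print("top",W2F(f,atz(t,(px[1]/384,px[0]/512),z)).round(1))
```

```text
t 5.4 TCP in fixture mm [ -1.8 -88.1  66.4] yawerr -0.08 rp [ 1.7993e+02 -1.0000e-01] F fix 0.05 -0.08 -0.9 open 0.0502
(291.2, 226.8) [ 44.3 -63.4  62. ]
(291.2, 226.8) [ 39.9 -72.   70. ]
(291.2, 226.8) [ 34.3 -82.7  80. ]
(291.2, 226.8) [ 28.7 -93.3  90. ]
(258.2, 233.8) [-24.5 -59.7  62. ]
(258.2, 233.8) [-27.9 -68.3  70. ]
(258.2, 233.8) [-32. -79.  80.]
(258.2, 233.8) [-36.2 -89.8  90. ]
top [ 26.9 -87.8  65. ]
top [ 25.8 -84.7  80. ]
top [ 24.4 -80.6 100. ]
top [-33.6 -90.4  65. ]
top [-33.7 -87.2  80. ]
top [-33.8 -83.1 100. ]
```

send_rows(plan=[{"wx":0,"wy":0,"wz":0,"x":0,"y":0,"z":0.08,"claw":-0.18},{"wx":0,"wy":0,"wz":0,"x":0,"y":0,"z":0.08,"claw":-0.18},{"wx":0,"wy":0,"wz":0,"x":0,"y":0,"z":0.08,"claw":-0.18},{"wx":0,"wy":0,"wz":0,"x":0,"y":0,"z":0,"claw":-0.18},{"wx":0,"wy":0,"wz":0,"x":0,"y":0,"z":0,"claw":-0.18}])

```text
time_s: 6.0
ee_pos: [0.4927, -0.2494, 0.0406]
orientation: [-180.0, 0.0, 11.5]
contact_force: [0.7, -0.6, -0.1]
opening: 0.0506
```

send_rows(plan=[{"wx":0,"wy":0,"wz":0,"x":0,"y":0,"z":0.04,"claw":-0.18},{"wx":0,"wy":0,"wz":0,"x":0,"y":0,"z":0.04,"claw":-0.18},{"wx":0,"wy":0,"wz":0,"x":0,"y":0,"z":0,"claw":-0.18},{"wx":0,"wy":0,"wz":0,"x":0,"y":0,"z":0,"claw":-0.18}])

```text
time_s: 6.4
ee_pos: [0.4929, -0.2495, 0.033]
orientation: [-180.0, 0.0, 11.5]
contact_force: [0.1, -0.0, 0.1]
opening: 0.05
```

send_rows(plan=[{"wx":0,"wy":0,"wz":0,"x":0,"y":0,"z":0.04,"claw":-0.18},{"wx":0,"wy":0,"wz":0,"x":0,"y":0,"z":0,"claw":-0.18},{"wx":0,"wy":0,"wz":0,"x":0,"y":0,"z":0,"claw":-0.18}])

```text
time_s: 6.7
ee_pos: [0.4929, -0.2495, 0.029]
orientation: [-180.0, 0.0, 11.5]
contact_force: [0.7, -0.1, 0.4]
opening: 0.0505
```

```bash
python3 -c "
from h import *
where()"
```

```text
t 6.7 TCP in fixture mm [ -2.6 -87.5  29. ] yawerr -0.04 rp [-1.7999e+02  1.0000e-02] F fix 0.62 -0.24 0.42 open 0.0505
```

send_rows(plan=[{"wx":0,"wy":0,"wz":0,"x":0,"y":0,"z":0.04,"claw":-0.18},{"wx":0,"wy":0,"wz":0,"x":0,"y":0,"z":0,"claw":-0.18},{"wx":0,"wy":0,"wz":0,"x":0,"y":0,"z":0,"claw":-0.18}])

```text
time_s: 7.0
ee_pos: [0.4929, -0.2495, 0.0249]
orientation: [-180.0, 0.0, 11.5]
contact_force: [0.1, 0.3, -1.0]
opening: 0.0505
```

send_rows(plan=[{"wx":0,"wy":0,"wz":0,"x":0,"y":0,"z":0.03,"claw":-0.18},{"wx":0,"wy":0,"wz":0,"x":0,"y":0,"z":0,"claw":-0.18},{"wx":0,"wy":0,"wz":0,"x":0,"y":0,"z":0,"claw":-0.18}])

```text
time_s: 7.3
ee_pos: [0.4929, -0.2495, 0.022]
orientation: [-180.0, 0.0, 11.5]
contact_force: [-0.2, -0.2, 0.5]
opening: 0.0503
```

```bash
python3 -c "
from h import *
where()"
```

```text
t 7.3 TCP in fixture mm [ -2.6 -87.5  22. ] yawerr -0.03 rp [-1.7999e+02  1.0000e-02] F fix -0.24 -0.19 0.47 open 0.0503
```

Run:
```python
from h import *
where()
s=vision.capture("side")
im=cv2.resize(cv2.cvtColor(s["img"],cv2.COLOR_RGB2BGR),None,fx=6,fy=6,interpolation=cv2.INTER_CUBIC)
q=(proj(s,F2W(f,[(30,-88,22),(-35,-88,22)]))*6+2).astype(int)
for u in q: cv2.circle(im,tuple(int(v) for v in u),3,(0,0,255),1)
c=q.mean(0).astype(int);o=(c[0]-350,c[1]-350);print(np.array(o)/6)
cv2.imwrite("pics/e.png",im[o[1]:o[1]+560,o[0]:o[0]+700])
```

```text
t 7.3 TCP in fixture mm [ -2.6 -87.5  22. ] yawerr -0.03 rp [-1.7999e+02  1.0000e-02] F fix -0.24 -0.19 0.47 open 0.0503
[215.5 197.5]
```

View pics/e.png

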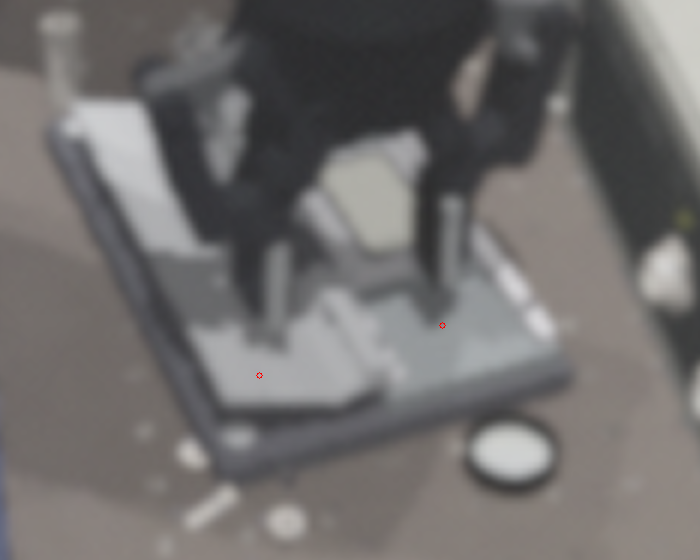

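send_rows(plan=[{"wx":0,"wy":0,"wz":0,"x":0,"y":0,"z":0.03,"claw":-0.18},{"wx":0,"wy":0,"wz":0,"x":0,"y":0,"z":0,"claw":-0.18},{"wx":0,"wy":0,"wz":0,"x":0,"y":0,"z":0,"claw":-0.18}])

```text
time_s: 7.65
ee_pos: [0.4929, -0.2495, 0.0189]
orientation: [-180.0, 0.0, 11.5]
contact_force: [0.5, -0.3, -0.1]
opening: 0.0503
```

send_rows(plan=[{"wx":0,"wy":0,"wz":0,"x":0,"y":0,"z":0.03,"claw":-0.18},{"wx":0,"wy":0,"wz":0,"x":0,"y":0,"z":0,"claw":-0.18},{"wx":0,"wy":0,"wz":0,"x":0,"y":0,"z":0,"claw":-0.18}])

```text
time_s: 7.95
ee_pos: [0.4929, -0.2495, 0.016]
orientation: [-180.0, 0.0, 11.5]
contact_force: [-0.5, 0.3, 0.0]
opening: 0.0505
```

```bash
python3 -c "
from h import *
where()"
```

```text
t 7.95 TCP in fixture mm [ -2.6 -87.5  16. ] yawerr -0.04 rp [-1.7999e+02  1.0000e-02] F fix -0.43 0.39 0.03 open 0.0505
```

```bash
cat > look.py <<'E'
import sys
from h import *
where()
s=vision.capture("side")
im=cv2.resize(cv2.cvtColor(s["img"],cv2.COLOR_RGB2BGR),None,fx=6,fy=6,interpolation=cv2.INTER_CUBIC)
x,y=int(215.5*6),int(197.5*6)
cv2.imwrite(sys.argv[1],cv2.convertScaleAbs(im[y-60:y+500,x:x+700],alpha=1.4))
E
python3 look.py pics/g.png
```

```text
t 7.95 TCP in fixture mm [ -2.6 -87.5  16. ] yawerr -0.04 rp [-1.7999e+02  1.0000e-02] F fix -0.43 0.39 0.03 open 0.0505
```

View pics/g.png

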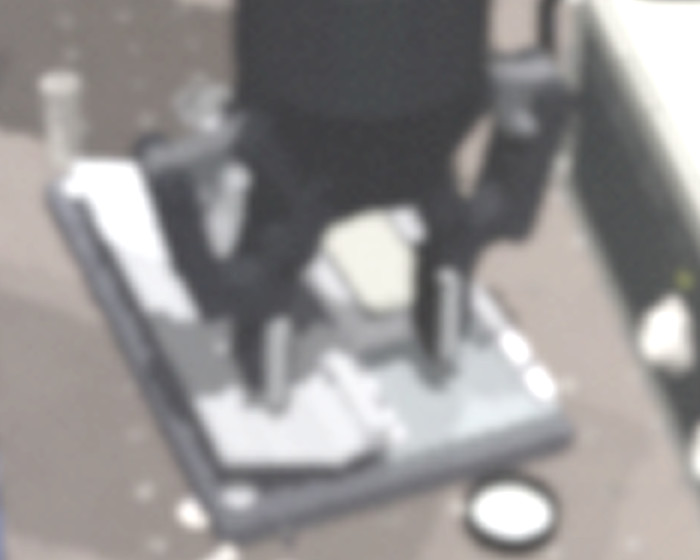

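send_rows(plan=[{"wx":0,"wy":0,"wz":0,"x":0,"y":0,"z":0.03,"claw":-0.18},{"wx":0,"wy":0,"wz":0,"x":0,"y":0,"z":0,"claw":-0.18},{"wx":0,"wy":0,"wz":0,"x":0,"y":0,"z":0,"claw":-0.18}])

```text
time_s: 8.3
ee_pos: [0.4929, -0.2495, 0.013]
orientation: [-180.0, 0.0, 11.5]
contact_force: [-1.1, 0.3, -0.2]
opening: 0.0503
```

```bash
python3 -c "
from h import *
st=where();print(st['wrist_torque'])"
```

```text
t 8.3 TCP in fixture mm [ -2.6 -87.5  13. ] yawerr -0.04 rp [-1.7999e+02  1.0000e-02] F fix -1.04 0.51 -0.16 open 0.0503
[ 0.07095948  0.02412118 -0.02424128]
```

send_rows(plan=[{"wx":0,"wy":0,"wz":0,"x":0,"y":0,"z":0.02,"claw":-0.18},{"wx":0,"wy":0,"wz":0,"x":0,"y":0,"z":0,"claw":-0.18},{"wx":0,"wy":0,"wz":0,"x":0,"y":0,"z":0,"claw":-0.18}])

```text
time_s: 8.6
ee_pos: [0.4929, -0.2495, 0.011]
orientation: [-180.0, 0.0, 11.5]
contact_force: [-0.3, 0.7, -0.5]
opening: 0.0504
```

```bash
python3 -c "
from h import *
st=where();print(st['wrist_torque'])"
```

```text
t 8.6 TCP in fixture mm [ -2.6 -87.4  11. ] yawerr -0.03 rp [-1.7999e+02  1.0000e-02] F fix -0.15 0.77 -0.51 open 0.0504
[0.04927221 0.00691093 0.00982492]
```

Run:
```python
from h import *
s=vision.capture("side")
k=10
im=cv2.resize(cv2.cvtColor(s["img"],cv2.COLOR_RGB2BGR),None,fx=k,fy=k,interpolation=cv2.INTER_LANCZOS4)
P=lambda X:(proj(s,F2W(f,X))*k+4.5).round().astype(int)
for X,c in(([(-56,-112,42),(-14,-112,28),(-14,48,28),(-56,48,42)],(255,0,255)),([(-56,-112,22.5),(-14,-112,22.5),(-14,48,22.5),(-56,48,22.5)],(0,160,0)),([(8,-60,28),(52,-60,28),(52,0,28),(8,0,28)],(0,0,255)),([(6,-109,20),(54,-109,20),(54,55,20),(6,55,20)],(0,255,255))):
    cv2.polylines(im,[P(X)],True,c,1)
for x in(-34.5,29.5):
    for z in(11,21,31): cv2.circle(im,tuple(int(v) for v in P([(x,-87.5,z)])[0]),4,(0,0,255),1)
c=P([(0,-80,25)])[0]
cv2.imwrite("pics/i.png",cv2.convertScaleAbs(im[c[1]-330:c[1]+270,c[0]-400:c[0]+400],alpha=1.3))
```

```text
(no output)
```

View pics/i.png

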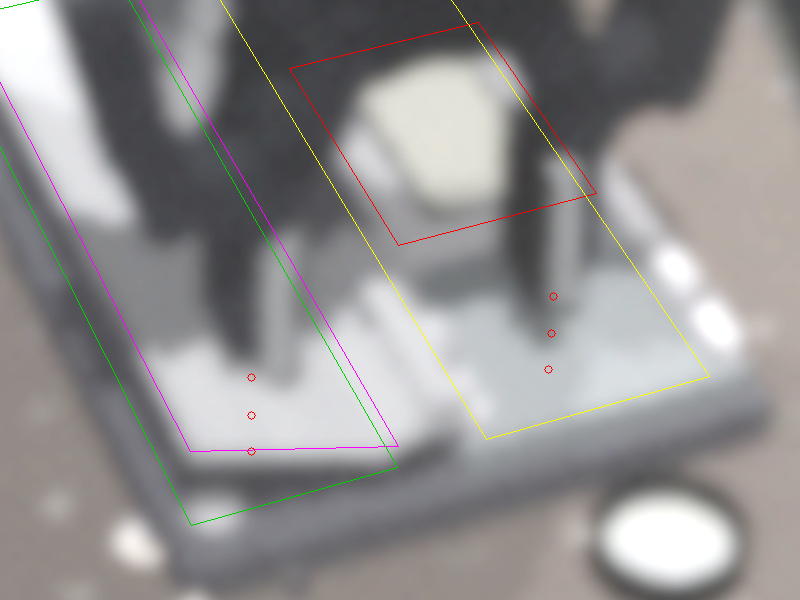

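send_rows(plan=[{"wx":0,"wy":0,"wz":0,"x":0,"y":0,"z":0.02,"claw":-0.18},{"wx":0,"wy":0,"wz":0,"x":0,"y":0,"z":0.01,"claw":-0.18},{"wx":0,"wy":0,"wz":0,"x":0,"y":0,"z":0,"claw":-0.18}])

```text
time_s: 8.95
ee_pos: [0.4931, -0.2497, 0.0082]
orientation: [180.0, -0.0, 11.5]
contact_force: [-0.0, 0.7, 3.0]
opening: 0.0503
```

send_rows(plan=[{"wx":0,"wy":0,"wz":0,"x":0,"y":0,"z":0.02,"claw":-0.18},{"wx":0,"wy":0,"wz":0,"x":0,"y":0,"z":0,"claw":-0.18},{"wx":0,"wy":0,"wz":0,"x":0,"y":0,"z":0,"claw":-0.18}])

```text
time_s: 9.25
ee_pos: [0.493, -0.2496, 0.0062]
orientation: [180.0, -0.0, 11.5]
contact_force: [0.2, -0.7, 3.7]
opening: 0.0504
```

```bash
python3 -c "
from h import *
st=where();print(st['wrist_torque'])"
```

```text
t 9.25 TCP in fixture mm [ -2.5 -87.6   6.2] yawerr -0.03 rp [179.99  -0.  ] F fix 0.11 -0.71 3.66 open 0.0504
[-0.19452617  0.27490516  0.01417508]
```

send_rows(plan=[{"wx":0,"wy":0,"wz":0,"x":0,"y":0,"z":0.02,"claw":-0.18},{"wx":0,"wy":0,"wz":0,"x":0,"y":0,"z":0.01,"claw":-0.18},{"wx":0,"wy":0,"wz":0,"x":0,"y":0,"z":0,"claw":-0.18}])

```text
time_s: 9.55
ee_pos: [0.4932, -0.2496, 0.0031]
orientation: [180.0, -0.0, 11.5]
contact_force: [0.1, -1.6, 3.9]
opening: 0.0508
```

send_rows(plan=[{"wx":0,"wy":0,"wz":0,"x":0,"y":0,"z":0.02,"claw":-0.18},{"wx":0,"wy":0,"wz":0,"x":0,"y":0,"z":0.01,"claw":-0.18},{"wx":0,"wy":0,"wz":0,"x":0,"y":0,"z":0,"claw":-0.18}])

```text
time_s: 9.85
ee_pos: [0.4935, -0.2496, 0.0002]
orientation: [180.0, -0.1, 11.5]
contact_force: [0.8, 0.7, 6.4]
opening: 0.0502
```

send_rows(plan=[{"wx":0,"wy":0,"wz":0,"x":0,"y":0,"z":0.02,"claw":-0.18},{"wx":0,"wy":0,"wz":0,"x":0,"y":0,"z":0,"claw":-0.18},{"wx":0,"wy":0,"wz":0,"x":0,"y":0,"z":0,"claw":-0.18}])

```text
time_s: 10.15
ee_pos: [0.4938, -0.2495, -0.0011]
orientation: [180.0, -0.1, 11.5]
contact_force: [1.2, 0.8, 12.4]
opening: 0.0504
```

```bash
python3 -c "
from h import *
st=where();print(st['wrist_torque'])"
```

```text
t 10.15 TCP in fixture mm [ -1.7 -87.7  -1.1] yawerr -0.02 rp [ 1.7998e+02 -1.0000e-01] F fix 1.3 0.59 12.4 open 0.0504
[ 0.25133678  0.33320799 -0.09684548]
```

Run:
```python
from h import *
s=vision.capture("side");t=vision.capture("top")
k=8;out=[]
for p,X in((s,(10,-60,25)),(t,(10,0,25))):
    im=cv2.resize(cv2.cvtColor(p["img"],cv2.COLOR_RGB2BGR),None,fx=k,fy=k,interpolation=cv2.INTER_LANCZOS4)
    c=(proj(p,F2W(f,[X]))[0]*k).astype(int)
    out.append(im[c[1]-300:c[1]+300,c[0]-200:c[0]+200]);print((c-[200,300])/k)
cv2.imwrite("pics/j.png",cv2.convertScaleAbs(np.hstack(out),alpha=1.3))
```

```text
[249.125 206.25 ]
[251.75  169.125]
```

View pics/j.png

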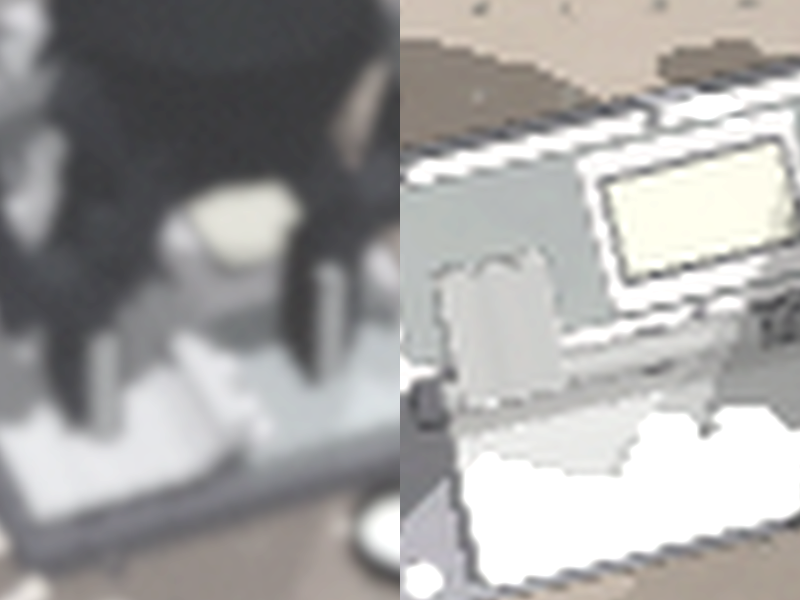

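send_rows(plan=[{"wx":0,"wy":0,"wz":0,"x":0,"y":-0.04,"z":0,"claw":-0.18},{"wx":0,"wy":0,"wz":0,"x":0,"y":-0.04,"z":0,"claw":-0.18},{"wx":0,"wy":0,"wz":0,"x":0,"y":-0.04,"z":0,"claw":-0.18},{"wx":0,"wy":0,"wz":0,"x":0,"y":-0.04,"z":0,"claw":-0.18},{"wx":0,"wy":0,"wz":0,"x":0,"y":-0.04,"z":0,"claw":-0.18},{"wx":0,"wy":0,"wz":0,"x":0,"y":-0.04,"z":0,"claw":-0.18}])

```text
time_s: 10.85
ee_pos: [0.4898, -0.2276, -0.0009]
orientation: [179.8, -0.1, 11.5]
contact_force: [0.9, -6.1, 8.3]
opening: 0.0499
```

```bash
cat > cy.py <<'E'
from h import *
st=where();print(st['wrist_torque'])
t=vision.capture("top")
r=models.regions_of(t,"carrier")
if r:
    ys,xs=np.nonzero(r[0]["mask"]);P=np.array([W2F(f,atz(t,(y/384,x/512),.028)) for y,x in zip(ys,xs)])
    print(r[0]["p"],len(P),"y range",np.percentile(P[:,1],[1,50,99]).round(1),"x",np.percentile(P[:,0],[1,99]).round(1))
r=models.pinpoint(t,"carrier")
if r: print("pin",r[0]["p"],W2F(f,atz(t,r[0]["location"],.02)).round(1))
E
python3 cy.py
```

```text
t 10.85 TCP in fixture mm [ -1.3 -65.4  -0.9] yawerr -0.05 rp [ 1.7978e+02 -1.3000e-01] F fix -0.29 -6.17 8.31 open 0.0499
[-1.32873908 -0.02362654  0.16026602]
0.57 526 y range [-51.5 -22.4   5.1] x [ 8.3 50.8]
pin 0.8 [ 23.  -21.3  20. ]
```

send_rows(plan=[{"wx":0,"wy":0,"wz":0,"x":0,"y":-0.04,"z":0,"claw":-0.18},{"wx":0,"wy":0,"wz":0,"x":0,"y":-0.04,"z":0,"claw":-0.18},{"wx":0,"wy":0,"wz":0,"x":0,"y":-0.04,"z":0,"claw":-0.18},{"wx":0,"wy":0,"wz":0,"x":0,"y":-0.04,"z":0,"claw":-0.18},{"wx":0,"wy":0,"wz":0,"x":0,"y":0,"z":0,"claw":-0.18}])

```text
time_s: 11.5
ee_pos: [0.4866, -0.2114, -0.0009]
orientation: [179.8, -0.1, 11.5]
contact_force: [1.4, -4.1, 9.7]
opening: 0.0504
```

```bash
python3 cy.py
```

```text
t 11.5 TCP in fixture mm [ -1.2 -48.9  -0.9] yawerr -0.03 rp [ 1.7982e+02 -1.3000e-01] F fix 0.54 -4.34 9.71 open 0.0504
[-0.86798918  0.02870251  0.06482986]
0.71 543 y range [-36.3  -7.   22.1] x [ 7.6 53.3]
pin 0.56 [29.7 -5.3 20. ]
```

send_rows(plan=[{"wx":0,"wy":0,"wz":0,"x":0,"y":-0.04,"z":0,"claw":-0.18},{"wx":0,"wy":0,"wz":0,"x":0,"y":-0.04,"z":0,"claw":-0.18},{"wx":0,"wy":0,"wz":0,"x":0,"y":-0.04,"z":0,"claw":-0.18},{"wx":0,"wy":0,"wz":0,"x":0,"y":-0.04,"z":0,"claw":-0.18},{"wx":0,"wy":0,"wz":0,"x":0,"y":-0.04,"z":0,"claw":-0.18},{"wx":0,"wy":0,"wz":0,"x":0,"y":0,"z":0,"claw":-0.18}])

```text
time_s: 12.25
ee_pos: [0.4826, -0.1918, -0.0009]
orientation: [179.8, -0.1, 11.5]
contact_force: [1.1, -4.5, 10.7]
opening: 0.0506
```

```bash
python3 cy.py
```

```text
t 12.25 TCP in fixture mm [ -1.1 -28.9  -0.9] yawerr -0.03 rp [ 1.7982e+02 -1.4000e-01] F fix 0.21 -4.58 10.68 open 0.0506
[-0.88344696 -0.00376487  0.14241608]
0.75 360 y range [-15.3   8.1  39.6] x [ 9.9 51.3]
pin 0.59 [27.2 14.5 20. ]
```

Back edge at about −15.5, needs −5: ~10 mm more. Going slowly until the force rises.

send_rows(plan=[{"wx":0,"wy":0,"wz":0,"x":0,"y":-0.03,"z":0,"claw":-0.18},{"wx":0,"wy":0,"wz":0,"x":0,"y":-0.03,"z":0,"claw":-0.18},{"wx":0,"wy":0,"wz":0,"x":0,"y":0,"z":0,"claw":-0.18}])

```text
time_s: 12.7
ee_pos: [0.4815, -0.1862, -0.0008]
orientation: [179.8, -0.1, 11.5]
contact_force: [1.3, -4.7, 10.5]
opening: 0.0503
```

send_rows(plan=[{"wx":0,"wy":0,"wz":0,"x":0,"y":-0.02,"z":0,"claw":-0.18},{"wx":0,"wy":0,"wz":0,"x":0,"y":0,"z":0,"claw":-0.18}])

```text
time_s: 12.9
ee_pos: [0.4811, -0.1844, -0.0009]
orientation: [179.8, -0.1, 11.5]
contact_force: [0.9, -5.6, 10.5]
opening: 0.0504
```

send_rows(plan=[{"wx":0,"wy":0,"wz":0,"x":0,"y":-0.02,"z":0,"claw":-0.18},{"wx":0,"wy":0,"wz":0,"x":0,"y":0,"z":0,"claw":-0.18}])

```text
time_s: 13.1
ee_pos: [0.4808, -0.1824, -0.0008]
orientation: [179.8, -0.1, 11.5]
contact_force: [1.0, -5.2, 9.7]
opening: 0.0503
```

```bash
python3 cy.py
```

```text
t 13.1 TCP in fixture mm [ -1.  -19.3  -0.8] yawerr -0.05 rp [ 1.7979e+02 -1.5000e-01] F fix -0.06 -5.26 9.73 open 0.0503
[-1.19618296  0.00660114  0.17659185]
0.54 342 y range [-4.2 25.1 51.6] x [12.9 52.2]
pin 0.92 [26.1 21.4 20. ]
```

send_rows(plan=[{"wx":0,"wy":0,"wz":0,"x":0,"y":-0.02,"z":0,"claw":-0.18},{"wx":0,"wy":0,"wz":0,"x":0,"y":0,"z":0,"claw":-0.18}])

```text
time_s: 13.45
ee_pos: [0.4804, -0.1805, -0.0008]
orientation: [179.8, -0.1, 11.5]
contact_force: [2.1, -6.6, 9.4]
opening: 0.0502
```

send_rows(plan=[{"wx":0,"wy":0,"wz":0,"x":0,"y":-0.02,"z":0,"claw":-0.18},{"wx":0,"wy":0,"wz":0,"x":0,"y":0,"z":0,"claw":-0.18}])

```text
time_s: 13.65
ee_pos: [0.4801, -0.1788, -0.0008]
orientation: [179.8, -0.1, 11.5]
contact_force: [1.7, -6.3, 9.6]
opening: 0.0503
```

```bash
python3 cy.py
```

```text
t 13.65 TCP in fixture mm [ -1.  -15.6  -0.8] yawerr -0.08 rp [ 1.7976e+02 -1.5000e-01] F fix 0.44 -6.55 9.6 open 0.0503
[-1.48995323 -0.10187488 -0.08638138]
0.74 233 y range [ 8.2 36.9 53.9] x [13.4 50.3]
pin 0.8 [27.1 30.9 20. ]
```

send_rows(plan=[{"wx":0,"wy":0,"wz":0,"x":0,"y":-0.02,"z":0,"claw":-0.18},{"wx":0,"wy":0,"wz":0,"x":0,"y":0,"z":0,"claw":-0.18}])

```text
time_s: 14.0
ee_pos: [0.4804, -0.1782, -0.0006]
orientation: [179.6, -0.2, 11.4]
contact_force: [2.6, -12.8, 7.2]
opening: 0.0505
```

```bash
python3 cy.py
python3 - <<'E'
from h import *
s=vision.capture("side");t=vision.capture("top")
k=8;out=[]
for p,X in((s,(15,0,25)),(t,(10,30,25))):
    im=cv2.resize(cv2.cvtColor(p["img"],cv2.COLOR_RGB2BGR),None,fx=k,fy=k,interpolation=cv2.INTER_LANCZOS4)
    c=(proj(p,F2W(f,[X]))[0]*k).astype(int)
    out.append(im[c[1]-250:c[1]+250,c[0]-200:c[0]+200]);print((c-[200,250])/k)
cv2.imwrite("pics/k.png",np.hstack(out))
E
```

```text
t 14.0 TCP in fixture mm [ -0.5 -15.1  -0.6] yawerr -0.14 rp [179.6   -0.18] F fix -0.06 -13.1 7.2 open 0.0505
[-2.66549869 -0.36646756 -0.44570885]
0.81 312 y range [ 5.5 36.1 55.8] x [10.7 52.3]
pin 0.87 [29.3 25.8 20. ]
[240.375 194.125]
[238.25  178.375]
```

View pics/k.png

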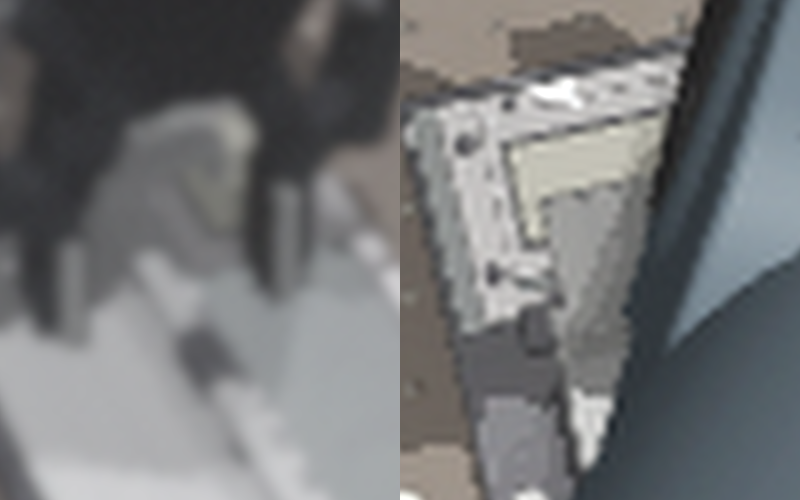

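send_rows(plan=[{"wx":0,"wy":0,"wz":0,"x":0,"y":0,"z":0,"claw":-0.18},{"wx":0,"wy":0,"wz":0,"x":0,"y":0,"z":0,"claw":-0.18},{"wx":0,"wy":0,"wz":0,"x":0,"y":0.01,"z":0,"claw":-0.18},{"wx":0,"wy":0,"wz":0,"x":0,"y":0.02,"z":0,"claw":-0.18},{"wx":0,"wy":0,"wz":0,"x":0,"y":0,"z":0,"claw":-0.18}])

```text
time_s: 14.75
ee_pos: [0.4803, -0.1786, -0.0009]
orientation: [179.9, -0.2, 11.5]
contact_force: [1.4, -0.3, 11.0]
opening: 0.05
```

send_rows(plan=[{"wx":0,"wy":0,"wz":0,"x":0,"y":0,"z":-0.04,"claw":-0.18},{"wx":0,"wy":0,"wz":0,"x":0,"y":0,"z":-0.04,"claw":-0.18},{"wx":0,"wy":0,"wz":0,"x":0,"y":0,"z":-0.05,"claw":-0.18},{"wx":0,"wy":0,"wz":0,"x":0,"y":0,"z":-0.05,"claw":-0.18},{"wx":0,"wy":0,"wz":0,"x":0,"y":0,"z":-0.1,"claw":-0.18},{"wx":0,"wy":0,"wz":0,"x":0,"y":0,"z":-0.2,"claw":-0.18},{"wx":0,"wy":0,"wz":0,"x":0,"y":0,"z":-0.3,"claw":-0.18},{"wx":0,"wy":0,"wz":0,"x":0,"y":0,"z":-0.3,"claw":-0.18},{"wx":0,"wy":0,"wz":0,"x":0,"y":0,"z":-0.3,"claw":-0.18}])

```text
time_s: 15.65
ee_pos: [0.478, -0.1777, 0.1377]
orientation: [-180.0, 0.0, 11.5]
contact_force: [0.2, -1.4, 0.0]
opening: 0.0502
```

send_rows(plan=[{"wx":0,"wy":0,"wz":0,"x":-0.2,"y":0.35,"z":-0.1,"claw":-0.18},{"wx":0,"wy":0,"wz":0,"x":-0.2,"y":0.35,"z":-0.1,"claw":-0.18},{"wx":0,"wy":0,"wz":0,"x":-0.2,"y":0.35,"z":-0.1,"claw":-0.18},{"wx":0,"wy":0,"wz":0,"x":-0.2,"y":0.35,"z":0,"claw":-0.18},{"wx":0,"wy":0,"wz":0,"x":-0.2,"y":0.35,"z":0,"claw":-0.18},{"wx":0,"wy":0,"wz":0,"x":-0.2,"y":0.35,"z":0,"claw":-0.18},{"wx":0,"wy":0,"wz":0,"x":0,"y":0,"z":0,"claw":-0.18},{"wx":0,"wy":0,"wz":0,"x":0,"y":0,"z":0,"claw":-0.18}])

```text
time_s: 16.45
ee_pos: [0.4021, -0.4081, 0.1661]
orientation: [-179.9, 0.0, 11.4]
contact_force: [-0.2, -0.0, -0.5]
opening: 0.0503
```

```bash
python3 cy.py
python3 - <<'E'
from h import *
s=vision.capture("side");t=vision.capture("top")
k=5;out=[]
for p,X in((s,(0,0,25)),(t,(0,0,25))):
    im=cv2.resize(cv2.cvtColor(p["img"],cv2.COLOR_RGB2BGR),None,fx=k,fy=k,interpolation=cv2.INTER_LANCZOS4)
    c=(proj(p,F2W(f,[X]))[0]*k).astype(int)
    out.append(im[c[1]-250:c[1]+250,c[0]-200:c[0]+200]);print((c-[200,250])/k)
cv2.imwrite("pics/l.png",np.hstack(out))
E
```

```text
t 16.45 TCP in fixture mm [-123.4 -224.7  166.1] yawerr -0.15 rp [-1.7995e+02  1.0000e-02] F fix -0.24 0.0 -0.55 open 0.0503
[-0.00338068 -0.02469783 -0.02521767]
0.82 373 y range [-3.6 22.7 54.2] x [11.5 51.3]
pin 0.95 [26.4 28.9 20. ]
[218.8 177. ]
[237.8 161.2]
```

View pics/l.png

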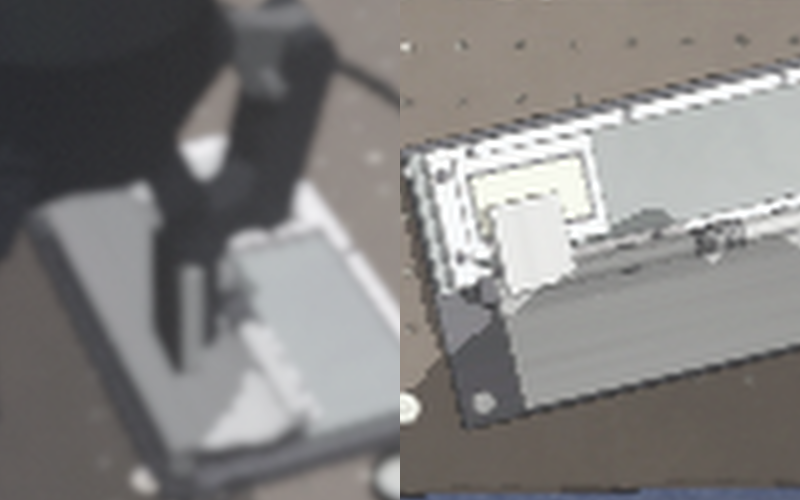

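The top view shows the carrier flush against the stop and square, with the jaw resting on it. The arm is clear and reads no contact force.

```bash
python3 -c "
from station import robot
print(robot.job_done())"
```

```text
the job is handed in; nothing more can be done
None
```

The carrier is home against the end stop with the released clip resting on it, and I handed the job in at about 16.5 s of the 43 s allowed. `robot.job_done()` gave no verdict.

**What I did:** One fingertip pressed the clip pad down to its hard stop (12 N, pad seen level). The other fingertip pushed the carrier along the track under the jaw. I stopped when the push force jumped from about 6 N to 13 N and the tool stopped advancing. I held for a moment, backed off about 3 mm, lifted so the clip closed, and moved the arm away.

**Last checks:**
- **Carrier position:** in the top view it sits against the stop and square, spanning y of about −4 to 54 mm in the fixture frame. Home is −5 to 55 mm.
- **Clip:** the jaw rests on the carrier. I judged this from the picture and did not measure the clip angle.
- **Arm:** contact force is back to sensor noise.

**What disagreed or was not checked:**
- **Fixture pose:** the first network fit had the fixture's yaw wrong (0.06 instead of 0.20 rad), so I refitted it from the plate and pad corners in the pictures.
- **Fingertip height:** the fingertips sat over 20 mm above the reported TCP, more than the text implies, so I went down by force feedback.
- **Carrier estimate:** the network's final origin estimate (y about 29 mm) is about 4 mm past the possible 25 mm. The mask edges and the force at the stop support 25 mm.
- **Other objects:** I did not re-measure the lens ring, post and bearing at the end. No move went near them.

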